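# Sort banquet candles through the gauge rack

## Task

Sort the three ivory pillar candles by size in the oak gauge rack: slide them one at a time through its mouth, the slimmest first, then the medium one, then the widest, each along the lane as far as the gates let it go, so that each ends in its own bay. Keep the candles standing on the table all the way (no lifting or tipping), then slide the bolt fully shut across the mouth behind them and leave the rest of the table's things where they are.

Things in the scene. Friction and masses are not known exactly. Their poses are not given: they have to be found in the camera images.
- rack: Bottomless oak gauge rack fixed on the white table: a straight lane along its y axis, entered at the mouth (+y end), candles go towards -y. Origin: on the table, middle of the lane; x across it, z up. Side rails 20 mm high, 10 mm thick, 72 mm apart inside, y = -115 to 100 mm. The table is the lane floor. In it: two gates of brass pins and an end stop; a bolt slides across the mouth.
- mouth (a point): Centre of the mouth on the table, where the bolt crosses (rack y = 110 mm); axes as the rack. The bolt's guide channel (12 mm high, y = 98 to 122 mm) reaches out from rack x = 36 to 151 mm; its catch block (20 mm high, y = 97 to 123 mm) sits at x = -52 to -38 mm.
- wide_gate (a point): Centre on the table of the first gate, rack y = 45 mm: two upright round brass pins (12 mm diameter, 24 mm high) with a clear gap of 57 mm. The slim and medium candles pass, the wide one stops against it (its centre then at about rack y = 58 mm).
- narrow_gate (a point): Centre on the table of the second gate, rack y = -30 mm: two pins like the first, clear gap 47 mm. Only the slim candle passes; the medium one stops against it (its centre then at about rack y = -18 mm).
- end_stop (a point): Centre, at table height, of the inner face of the end stop (oak, 45 mm high) at the end of the lane, rack y = -105 mm; the slim candle stops against it (its centre then at rack y = -84 mm).
- slim_candle: Slim ivory pillar candle (flameless, rigid), a plain upright cylinder 42 mm in diameter and 60 mm tall (a 15 mm look-only flame tip stands on top), about 130 g. Origin: centre of its underside, z up its axis.
- medium_candle: Medium ivory pillar candle (flameless, rigid), a plain upright cylinder 52 mm in diameter and 60 mm tall (a 15 mm look-only flame tip stands on top), about 190 g. Origin: centre of its underside, z up its axis.
- wide_candle: Wide ivory pillar candle (flameless, rigid), a plain upright cylinder 62 mm in diameter and 60 mm tall (a 15 mm look-only flame tip stands on top), about 260 g. Origin: centre of its underside, z up its axis.
- bolt (a joint): Sliding bolt of the rack, m: 0 = closed across the mouth, 0.10 = drawn fully open towards the rack's +x. It starts open and stays where it is left; about 1.2 N moves it. The bar is 12 mm thick, its top 19 mm above the table; its tip is at rack x = -36 mm + joint value.
- bolt_knob (a point): Middle of the bolt's upright dark wooden knob (18 mm diameter, from 30 to 58 mm above the table, this point at 44 mm), at rack x = 35 mm + joint value, y = 110 mm.
- shaker: Bystander: steel salt shaker, 38 mm diameter, 65 mm tall, origin at centre of underside.
- tumbler_a: Bystander: glass tumbler, 60 mm diameter, 75 mm tall, origin at centre of underside.
- tumbler_b: Bystander: glass tumbler, 60 mm diameter, 75 mm tall, origin at centre of underside.
- spoon: Bystander: steel spoon lying on the table.
- side_plate: Bystander: white side plate, 150 mm diameter, 16 mm high.
- butter_bowl: Bystander: small white bowl, 90 mm diameter, 40 mm high.

How it is judged:
By the outcome, as a careful person would: the job done as asked, in the order asked, and still so for the second after the job is handed in, with the robot touching nothing.
It also fails if it takes over 72 s, if anything falls off the work surface, if the arm or the gripper's body presses on something with over 40 N, if the wrist force passes 120 N, or if a joint passes its speed limit or range.

## Robot

A 6-joint arm with a two-finger parallel gripper is mounted at the origin on the work surface. World frame = base frame: x ahead of the robot, y to its left, z up, the work surface at z = 0. Lengths are in mm, angles in rad, forces in N, time in s.
With the tool pointing down it reaches from about 350 to 875 mm from the base axis. Payload 4.2 kg.
Tool frame: the origin (TCP) lies midway between the tips of the shut fingers; the grasp point (between the pads) lies 19 mm behind it (arm.tcp_to_grasp is the distance from the TCP to the grasp point, in mm); z points along the fingers, y is the line along which they close (so a half turn about z gives the same grasp; the last joint's range is limited). The gripper opens to 85 mm and grips with 20 to 120 N. Pads are 22 mm wide; open, the fingers measure 114 mm over their backs; the gripper's body (76 mm by 85 mm) begins 54 mm behind the grasp point. The pads swing forward as they close: fully open they stand 13 mm farther back than shut.
Start: joints at [1.481, 0.385, 0.008, 0, -1.194, -0.259], TCP at [213.574, 587.355, 231.312] pointing down, gripper open.
Joint ranges: [-3.14, 3.14], [-1.21, 2.06], [-1.07, 1.41], [-3.16, 2.05], [-2.99, -0.16], [-3.1, 3.1]. Speed limits (rad/s): [2.79, 2.79, 3.14, 3.14, 3.14, 3.14].

## Interface

Orientations are given as a unit quaternion [x, y, z, w].
In Python, from bench import arm, get_image gives the robot as it stands.
- The arm moves only by the tool drive_tool, never from a script. Its argument "deltas" is a list of rows, each a list of 2 entries, a list of its own where there are three numbers: the shift along the tool's x, y, z in cm, then the turn, a rotation vector about the tool's x, y, z in degrees. In form: [[[x, y, z], [ax, ay, az]], ...]. A call has 1 to 12 rows; each row shifts and turns the commanded pose from where the row before left it, along the tool's axes as they then stand; what a row does not reach is not made up. A row lasts 1/10 s, in which the tool goes at most 50 mm and 8.59 degrees, less where a joint would pass 70% of its speed; a pose out of reach is approached as far as the arm can. A call with a gripper value outside its range is refused whole. "claw" is the finger opening in cm, from 0 to 8.54, set as the call begins (left out, the last holds). The fingers move at their own pace and stop on an object; the grip force is fixed at half the most. Time passes only in rows, so rows that do not move let the fingers close. It gives the time, the measured TCP pose, the force, the opening and the grip force at its end, in the units of the state.
- arm.read_state(): the state, without advancing time (a new reading comes with each control period).
- get_image(name): name is "side" or "top"; returns a dict with "img" (400x640x3 uint8, red, green, blue), "fx", "fy", "cx", "cy" (pixels), "eye" and "orientation" of the camera in the world. Camera axes: x right, y down, z forward; pixel columns grow to the right and rows downward; lengths in mm; the calibration is good to about 2 mm. A picture is of the moment at which its call begins. There is no depth.
- arm.job_done(): hands the job in; it is judged then, once.
The state is a dict: "clock": time; "joints": joint angles; "joint_vel": joint speeds; "joint_efforts": joint torques, N m; "position": TCP position; "ee_rot": TCP orientation; "contact_force": force on the tool from outside, world axes, zero at the start; "wrist_torque": the same for the moment, N m; "gripper_width": finger opening in mm; "grasp_force": force on a finger pad.
Only numpy, scipy, OpenCV 4.12 (cv2) and the standard library are available. Lean on these libraries where they do the work, as an engineer would, in place of code of your own. Each camera call takes 0.05 s, during which the arm holds its last target. There are 200 camera calls.

## Working session

There is one attempt and no reset: what is moved stays moved. The work goes in short steps, Python scripts to look and compute and a tool call to move; the robot and the scene stay as the last step left them, time stands still between calls to the robot, and variables do not carry over. Pictures are saved under pics/ and viewed, at most 11 in all, crops included, and the job is handed in when it is done.

Besides the shell and the picture viewer there is one more tool, called after "Emit:" by a JSON object that holds its "api" and its "payload", one argument or row to a line. drive_tool: Moves the arm, as the interface text tells. Its arguments: {"type":"object","properties":{"deltas":{"type":"array"},"claw":{"type":"number"}},"required":["deltas"]}

```bash
mkdir -p pics
python3 - <<'E'
from bench import arm,get_image
import cv2,numpy as np
for n in("top","side"):
    d=get_image(n); cv2.imwrite(f"pics/{n}0.png",d["img"][:,:,::-1]); print(n,[d[k] for k in("fx","fy","cx","cy","eye","orientation")])
s=arm.read_state();print(s["clock"],s["position"],s["ee_rot"],s["contact_force"],s["gripper_width"])
E
```

```text
top [489.0911470481646, 489.0911470481646, 318.7031197621408, 198.2472504161852, array([ 410.95627314,   23.73173584, 1420.98654687]), array([-0.70111457,  0.71139768, -0.03422011,  0.03436098])]
side [516.8442809535395, 516.8442809535395, 320.7788829903683, 195.91308218703915, array([  207.24492713, -1127.86518094,   770.4389432 ]), array([ 0.85978108, -0.12297546,  0.07086758, -0.49054185])]
0.1 [213.3882952  586.89704578 230.32616788] [ 9.84820040e-01 -1.73575743e-01 -1.14326856e-04  9.68306626e-04] [-0.11116978  0.00352212  0.16854987] 85.46000470549727
```

View pics/top0.png

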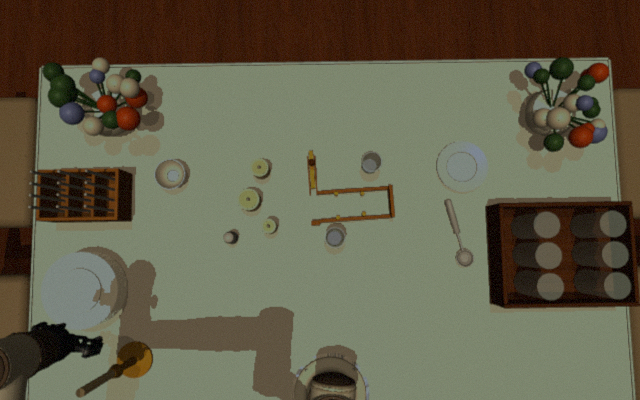

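View pics/side0.png

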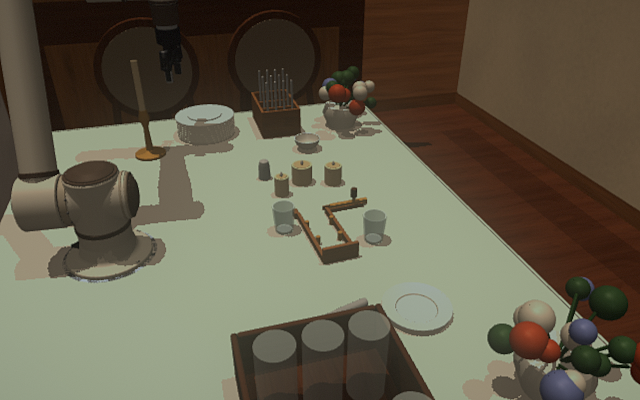

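The top view shows three candles at about (261,168), (250,199) and (270,226). The rack mouth is near x=315 and the end stop near (392,200), with the bolt at (311,157). I'll enlarge this area and measure it.

```bash
cat > h.py <<'E'
import numpy as np,cv2
from scipy.spatial.transform import Rotation as R
from bench import arm,get_image
def ray(d,u,v,z):
    r=R.from_quat(d["orientation"]).as_matrix()@np.array([(u-d["cx"])/d["fx"],(v-d["cy"])/d["fy"],1])
    e=np.array(d["eye"]);return (e+r*(z-e[2])/r[2])[:2]
def proj(d,p):
    c=R.from_quat(d["orientation"]).as_matrix().T@(np.array(p,float)-d["eye"])
    return np.array([d["fx"]*c[0]/c[2]+d["cx"],d["fy"]*c[1]/c[2]+d["cy"]])
def crop(d,x0,y0,w,h,s,fn):
    cv2.imwrite("pics/"+fn,cv2.resize(d["img"][y0:y0+h,x0:x0+w,::-1],None,fx=s,fy=s,interpolation=cv2.INTER_CUBIC))
E
python3 - <<'E'
from h import *
d=get_image("top"); crop(d,220,140,190,120,4,"c1.png")
s=get_image("side"); crop(s,240,145,160,120,5,"c2.png")
h=cv2.cvtColor(d["img"],cv2.COLOR_RGB2HSV)
for p in((261,168),(250,199),(270,226),(300,200),(262,176),(340,191)):print(p,h[p[1],p[0]],d["img"][p[1],p[0]])
E
```

```text
(261, 168) [ 29 101 124] [124 123  75]
(250, 199) [ 29 101 116] [116 114  70]
(270, 226) [ 33  91 121] [117 121  78]
(300, 200) [ 44  45 135] [124 135 111]
(262, 176) [ 25 103  72] [72 67 43]
(340, 191) [ 14 212 107] [107  60  18]
```

View pics/c1.png

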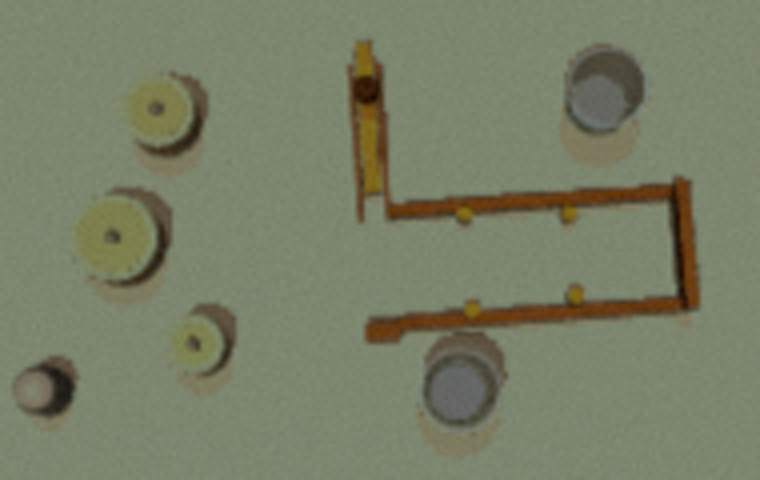

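View pics/c2.png

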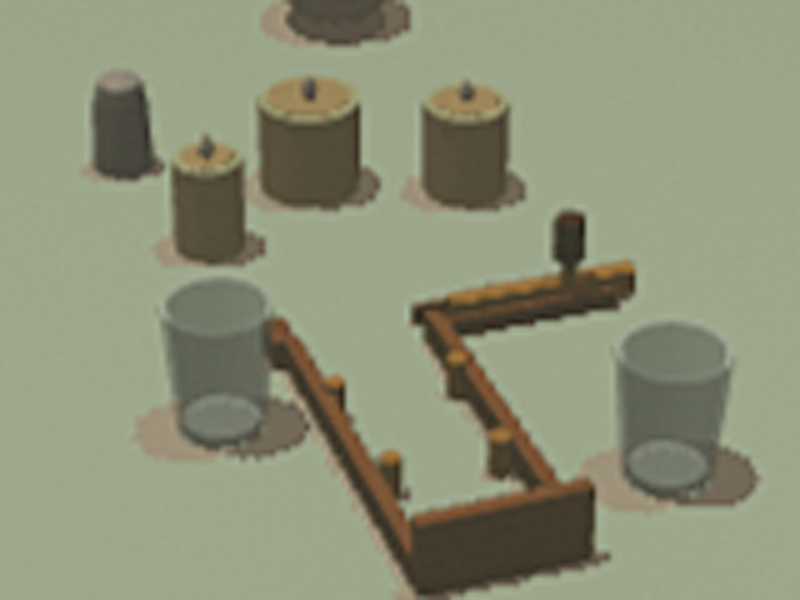

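Slim is at about (269,226), medium at (259,167), wide at (249,199). The brass pins are clear at full-frame (336,193.5), (362,193), (338,217) and (364,214). Next I'll locate everything in world coordinates.

```bash
cat >> h.py <<'E'
def mask_cands(d,vmin=95):
    h=cv2.cvtColor(cv2.medianBlur(d["img"],3),cv2.COLOR_RGB2HSV)
    return cv2.inRange(h,(24,75,vmin),(38,160,255))
E
python3 - <<'E'
from h import *
d=get_image("top")
m=cv2.morphologyEx(mask_cands(d),cv2.MORPH_CLOSE,np.ones((5,5)))
n,l,s,c=cv2.connectedComponentsWithStats(m)
for i in range(1,n):
    if s[i,4]>60:
        cs,_=cv2.findContours((l==i).astype(np.uint8),0,1)
        (u,v),r=cv2.minEnclosingCircle(cs[0]); x,y,w,hh,a=s[i]
        print("cand",s[i],ray(d,x+w/2-.5,y+hh/2-.5,60),"centroid",ray(d,*c[i],60),"diam",2*np.sqrt(a/np.pi)*1361/489)
hs=cv2.cvtColor(d["img"],cv2.COLOR_RGB2HSV)
print("brass samples",hs[193,336],hs[217,338],hs[185,312],"oak",hs[190,350])
# pins: brass mask (hue higher)
pm=cv2.inRange(hs,(18,150,70),(26,255,255))[:, :]
n,l,s,c=cv2.connectedComponentsWithStats(pm)
for i in range(1,n):
    if s[i,4]>3 and 300<c[i][0]<400 and 140<c[i][1]<230: print("brass",s[i],c[i].round(1),ray(d,*c[i],24).round(1))
pins=[(464,214),(569,213),(473,309),(576,295)]
P=np.array([ray(d,220+(u-1.5)/4,140+(v-1.5)/4,24) for u,v in pins]);print(P)
src=np.array([[34.5,45],[29.5,-30],[-34.5,45],[-29.5,-30]])
a=src-src.mean(0);b=P-P.mean(0)
th=np.arctan2((a[:,0]*b[:,1]-a[:,1]*b[:,0]).sum(),(a*b).sum())
M=np.array([[np.cos(th),-np.sin(th)],[np.sin(th),np.cos(th)]])
t=P.mean(0)-M@src.mean(0);print("rack",t,np.degrees(th),"res",P-(src@M.T+t))
# oak outline check
print("knob",ray(d,220+365/4,140+85/4,58),"pred",M@[135,110]+t)
for q,z,nm in(((36,-105),45,"stop"),((-46,-115),20,"railend"),((-52,123),20,"catch")):
  print(nm,(proj(d,[*(M@q+t),z])-[220,140])*4)
E
```

```text
cand [252 159  19  16 200] [635.54013389 184.09100206] centroid [635.97626427 187.63545464] diam 44.41394221892433
cand [239 187  19  22 282] [548.40922112 220.71762883] centroid [546.06214372 220.35194595] diam 52.73863433414433
cand [263 221  12  11 100] [467.93134717 163.75182162] centroid [469.13071652 164.05226171] diam 31.405399722228886
brass samples [ 24 204 129] [ 24 208 126] [ 23 197 127] oak [ 14 221 106]
brass [309 151   5   9  34] [310.6 154.7] [674.   44.5]
brass [310 166   5  22  93] [312.1 176.5] [610.3  41.2]
brass [334 191   5   5  15] [335.8 192.7] [562.1 -26.3]
brass [361 191   3   4  12] [362.  192.5] [ 561.7 -101.6]
brass [362 212   4   4  12] [363.5 213.6] [ 501.  -104.5]
brass [336 216   4   4  12] [337.6 217.2] [491.6 -30.2]
[[ 560.99859492  -25.79848221]
 [ 560.61889426 -101.20751069]
 [ 492.62131323  -31.01037418]
 [ 501.56991407 -104.85265719]]
rack [529.42198296 -73.20252723] 3.591388278819647 res [[-0.03681232  0.33132037]
 [-0.12437064  0.08820606]
 [ 0.45040067 -0.55837623]
 [-0.2892177   0.1388498 ]]
knob [648.76600966  42.53765081] pred [657.26640748  45.03791899]
stop [674.9603666  190.89421334]
railend [694.3241784  307.23859045]
catch [363.85898763 341.22765871]
```

Run:
```python
from h import *
d=get_image("top");s=get_image("side")
t=np.array([529.4,-73.2]);th=np.radians(3.6);M=np.array([[np.cos(th),-np.sin(th)],[np.sin(th),np.cos(th)]])
T={"slim":(194,343),"med":(157,108),"wide":(112,237)};S={"slim":(207,148),"med":(466,91),"wide":(309,90)}
for k in T:
    a=[220+(T[k][0]-1.5)/4,140+(T[k][1]-1.5)/4];b=[240+(S[k][0]-2)/5,145+(S[k][1]-2)/5]
    best=min(((np.linalg.norm(ray(d,*a,z)-ray(s,*b,z)),z) for z in range(40,100)))
    p=ray(d,*a,68);print(k,"top68",p,"side68",ray(s,*b,68),best,"rack",M.T@(p-t))
# non-table blobs for candle top: colour distance from table, with ring
g=d["img"].astype(int);h=cv2.cvtColor(cv2.medianBlur(d["img"],3),cv2.COLOR_RGB2HSV)
m=cv2.inRange(h,(20,58,85),(40,200,255))
n,l,st,c=cv2.connectedComponentsWithStats(m)
for i in range(1,n):
    if st[i,4]>60 and c[i][0]<290 and c[i][0]>225: x,y,w,hh,_=st[i];print(st[i],ray(d,x+w/2-.5,y+hh/2-.5,60),w*2.78,hh*2.78)
for k,uv in(("knobtop",(366,88)),):print(k,ray(d,220+uv[0]/4,140+uv[1]/4,58),M.T@(ray(d,220+uv[0]/4,140+uv[1]/4,58)-t))
u=ray(d,220+372/4,140+194/4,19);print("bar tip rack",M.T@(u-t))
u=ray(s,240+569/5,145+212/5,58);print("knob side",u,M.T@(u-t))
for nm,uv in(("tumA",(605,88)),("tumB",(460,388)),):
    u=ray(d,220+uv[0]/4,140+uv[1]/4,50);print(nm,M.T@(u-t))
q=arm.read_state();Rm=R.from_quat(q["ee_rot"]).as_matrix();print(Rm.round(3));print("rackx in tool",Rm.T@np.array([M[0,0],M[1,0],0]),q["position"])
```

```text
slim top68 [469.33818804 163.95763937] side68 [466.76242733 162.57175518] (np.float64(2.2761503378243764), 67) rack [-45.05204231 240.46097532]
med top68 [633.95360837 189.09378478] side68 [631.53063379 190.0211037 ] (np.float64(2.5943643180611593), 68) rack [120.81685872 255.21123252]
wide top68 [543.77577143 220.60400113] side68 [541.49704363 217.52542473] (np.float64(1.5916076330945947), 66) rack [ 32.79551    292.32158389]
[250 158  22  25 350] [625.60895221 185.52769084] 61.16 69.5
[238 187  24  29 466] [538.51801374 216.53055577] 66.72 80.61999999999999
[263 216  15  22 228] [466.48147135 159.5875451 ] 41.699999999999996 61.16
knobtop [646.61484203  41.8605527 ] [124.2082572  107.47352616]
bar tip rack [ 53.46797003 109.12215332]
knob side [648.40171434  48.18317914] [126.38860452 113.6714777 ]
tumA [112.47265536 -61.4852215 ]
tumB [-91.00503102  58.10209799]
[[ 0.94  -0.342 -0.   ]
 [-0.342 -0.94  -0.   ]
 [-0.     0.    -1.   ]]
rackx in tool [ 9.16441474e-01 -4.00168700e-01 -1.89863282e-04] [213.53592793 587.24870544 231.08060868]
```

Emit:
{"api": "drive_tool", "payload": {
  "deltas": [
    [[0,0,0],[0,0,8.3]],
    [[0,0,0],[0,0,8.3]],
    [[0,0,0],[0,0,8.3]],
    [[0,0,0],[0,0,8.3]],
    [[0,0,0],[0,0,8.3]],
    [[0,0,0],[0,0,8.3]],
    [[0,0,0],[0,0,8.3]],
    [[0,0,0],[0,0,8.3]],
    [[0,0,0],[0,0,0]]
  ],
  "claw": 6.5
}}

```text
clock: 1.25
position: [213.6, 587.3, 231.3]
ee_rot: [0.729, -0.684, -0.0, 0.0]
contact_force: [0.8, -0.9, -0.3]
gripper_width: 64.9
grasp_force: 0.0
```

Emit:
{"api": "drive_tool", "payload": {
  "deltas": [
    [[3.6,-1.9,0],[0,0,0]],
    [[3.6,-1.9,0],[0,0,0]],
    [[3.6,-1.9,0],[0,0,0]],
    [[3.6,-1.9,0],[0,0,0]],
    [[3.6,-1.9,0],[0,0,0]],
    [[3.6,-1.9,0],[0,0,0]],
    [[3.6,-1.9,0],[0,0,0]],
    [[3.6,-1.9,0],[0,0,0]],
    [[3.6,-1.9,0],[0,0,0]],
    [[3.6,-1.9,0],[0,0,0]],
    [[3.6,-1.9,0],[0,0,0]],
    [[3.6,-1.9,0],[0,0,0]]
  ]
}}

```text
clock: 2.45
position: [469.0, 169.1, 231.7]
ee_rot: [0.73, -0.683, 0.0, -0.0]
contact_force: [0.6, 1.3, -0.2]
gripper_width: 64.8
grasp_force: 0.0
```

```bash
cat >> h.py <<'E'
T0=np.array([529.4,-73.2]);TH=np.radians(3.6);M=np.array([[np.cos(TH),-np.sin(TH)],[np.sin(TH),np.cos(TH)]])
rk=lambda p:M.T@(np.asarray(p)[:2]-T0)
def st():
    s=arm.read_state();print("clk",round(s["clock"],2),"rack",rk(s["position"]).round(1),"z",s["position"][2].round(1),"F",s["contact_force"].round(1),"w",round(s["gripper_width"],1),"g",round(s["grasp_force"],1));return s
E
python3 -c "
from h import *
s=st();a=R.from_quat(s['ee_rot']).as_matrix();print((a[:,0],np.degrees(np.arctan2(a[1,0],a[0,0]))+86.4-0))"
```

```text
clk 2.45 rack [-45.1 245.6] z 231.7 F [ 0.6  1.3 -0.2] w 64.8 g 0.0
(array([ 6.69710970e-02, -9.97754842e-01, -3.84889457e-04]), np.float64(0.2400356546710185))
```

Emit:
{"api": "drive_tool", "payload": {
  "deltas": [
    [[0.4,0,2.5],[0,0,-0.1]],
    [[0,0,2.5],[0,0,0]],
    [[0,0,2.5],[0,0,0]],
    [[0,0,2.5],[0,0,0]],
    [[0,0,2.5],[0,0,0]],
    [[0,0,2.5],[0,0,0]],
    [[0,0,2.5],[0,0,0]],
    [[0,0,2.0],[0,0,0]],
    [[0,0,0.9],[0,0,0]],
    [[0,0,0],[0,0,0]]
  ]
}}

```text
clock: 3.45
position: [468.2, 166.2, 26.4]
ee_rot: [0.73, -0.683, -0.0, 0.001]
contact_force: [0.1, -0.5, 0.9]
gripper_width: 64.8
grasp_force: 0.0
```

Emit:
{"api": "drive_tool", "payload": {
  "deltas": [
    [[0,0,0],[0,0,0]],
    [[0,0,0],[0,0,0]],
    [[0,0,0],[0,0,0]],
    [[0,0,0],[0,0,0]],
    [[0,0,0],[0,0,0]]
  ],
  "claw": 3.8
}}

```text
clock: 3.95
position: [469.6, 167.3, 28.7]
ee_rot: [0.73, -0.683, 0.0, -0.001]
contact_force: [-1.0, 0.5, 6.4]
gripper_width: 40.5
grasp_force: 60.7
```

```bash
python3 -c "
from h import *
st();d=get_image('side');crop(d,240,120,160,120,5,'g1.png')"
```

```text
clk 3.95 rack [-44.6 243.8] z 28.7 F [-1.   0.5  6.4] w 40.5 g 60.7
```

View pics/g1.png

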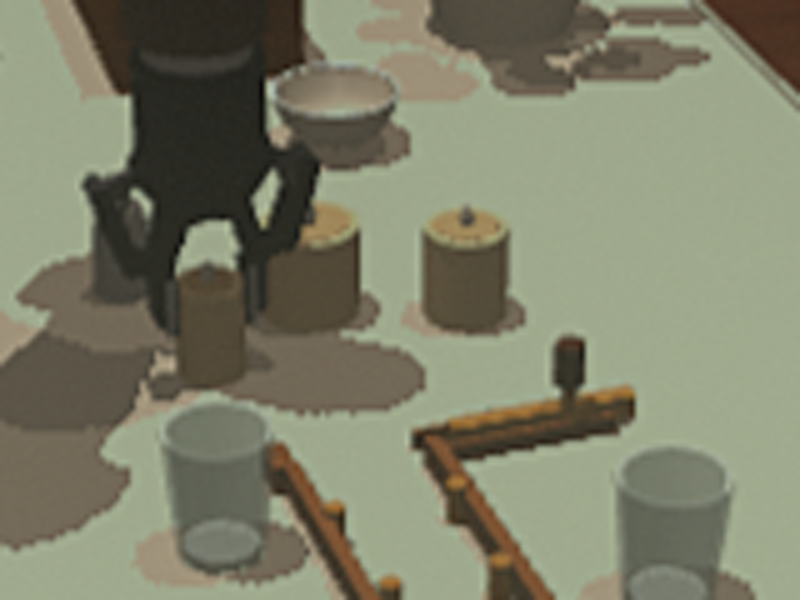

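The candle is gripped and upright. Next I'll drag it in line with the lane.

Emit:
{"api": "drive_tool", "payload": {
  "deltas": [
    [[0.5,-0.5,0],[0,0,0]],
    [[1,-0.8,0],[0,0,0]],
    [[1.2,-0.8,0],[0,0,0]],
    [[1.2,-0.8,0],[0,0,0]],
    [[1.2,-0.8,0],[0,0,0]],
    [[0.9,-0.6,0],[0,0,0]],
    [[0,-0.1,0],[0,0,0]],
    [[0,0,0],[0,0,0]],
    [[0,0,0],[0,0,0]]
  ]
}}

```text
clock: 4.9
position: [517.4, 109.2, 28.7]
ee_rot: [0.73, -0.684, 0.001, -0.001]
contact_force: [0.8, -2.5, 5.2]
gripper_width: 40.6
grasp_force: 61.0
```

```bash
python3 -c "
from h import *
s=st();a=R.from_quat(s['ee_rot']).as_matrix();print(np.degrees(np.arctan2(a[1,0],a[0,0]))+86.4)"
```

```text
clk 4.9 rack [ -0.5 182.8] z 28.7 F [ 0.8 -2.5  5.2] w 40.6 g 61.0
0.14395995002840323
```

Emit:
{"api": "drive_tool", "payload": {
  "deltas": [
    [[1,-0.05,0],[0,0,-0.1]],
    [[2,0,0],[0,0,0]],
    [[2,0,0],[0,0,0]],
    [[2,0,0],[0,0,0]],
    [[2,0,0],[0,0,0]],
    [[2,0,0],[0,0,0]],
    [[2,0,0],[0,0,0]],
    [[2,0,0],[0,0,0]],
    [[1.5,0,0],[0,0,0]],
    [[1,0,0],[0,0,0]],
    [[0,0,0],[0,0,0]],
    [[0,0,0],[0,0,0]]
  ]
}}

```text
clock: 6.1
position: [530.1, -65.9, 28.7]
ee_rot: [0.73, -0.683, 0.002, -0.001]
contact_force: [1.6, -4.1, 5.5]
gripper_width: 40.9
grasp_force: 61.0
```

```bash
python3 -c "
from h import *
st();d=get_image('top');crop(d,270,160,140,100,5,'g2.png')"
```

```text
clk 6.1 rack [1.2 7.3] z 28.7 F [ 1.6 -4.1  5.5] w 40.9 g 61.0
```

View pics/g2.png

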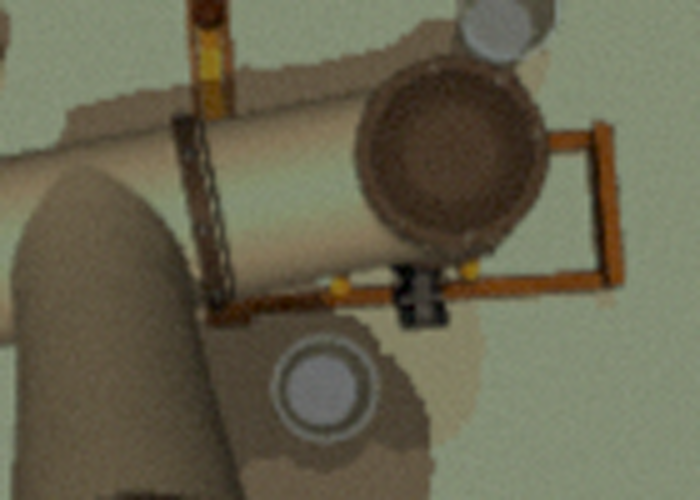

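The arm hides the lane in this top view, but the force is low. I'll go slowly through the narrow gate.

Emit:
{"api": "drive_tool", "payload": {
  "deltas": [
    [[0.5,0.1,0],[0,0,0]],
    [[0.5,0,0],[0,0,0]],
    [[0.5,0,0],[0,0,0]],
    [[0.5,0,0],[0,0,0]],
    [[0.5,0,0],[0,0,0]],
    [[0.5,0,0],[0,0,0]]
  ]
}}

```text
clock: 6.75
position: [531.1, -94.3, 28.7]
ee_rot: [0.731, -0.683, 0.001, -0.002]
contact_force: [0.4, 3.9, 6.9]
gripper_width: 40.6
grasp_force: 61.1
```

```bash
python3 -c "
from h import *
st()"
```

```text
clk 6.75 rack [  0.4 -21.2] z 28.7 F [0.4 3.9 6.9] w 40.6 g 61.1
```

Emit:
{"api": "drive_tool", "payload": {
  "deltas": [
    [[0.5,0,0],[0,0,0]],
    [[0.5,0,0],[0,0,0]],
    [[0.5,0,0],[0,0,0]],
    [[0.5,0,0],[0,0,0]],
    [[0.5,0,0],[0,0,0]],
    [[0.5,0,0],[0,0,0]],
    [[0.5,0,0],[0,0,0]],
    [[0.5,0,0],[0,0,0]],
    [[0.5,0,0],[0,0,0]],
    [[0.5,0,0],[0,0,0]],
    [[0.4,0,0],[0,0,0]]
  ]
}}

```text
clock: 7.85
position: [534.6, -148.3, 28.7]
ee_rot: [0.731, -0.683, 0.001, -0.001]
contact_force: [-0.1, 5.6, 5.1]
gripper_width: 40.4
grasp_force: 61.3
```

```bash
python3 -c "
from h import *
st()"
```

```text
clk 7.85 rack [  0.5 -75.3] z 28.7 F [-0.1  5.6  5.1] w 40.4 g 61.3
```

Close to the end stop now. I'll creep forward until contact.

Emit:
{"api": "drive_tool", "payload": {
  "deltas": [
    [[0.2,0,0],[0,0,0]],
    [[0.2,0,0],[0,0,0]],
    [[0.2,0,0],[0,0,0]],
    [[0.1,0,0],[0,0,0]]
  ]
}}

```text
clock: 8.25
position: [535.1, -155.0, 28.7]
ee_rot: [0.73, -0.683, 0.001, -0.002]
contact_force: [1.0, 10.6, 8.7]
gripper_width: 40.2
grasp_force: 61.0
```

```bash
python3 -c "
from h import *
st()"
```

```text
clk 8.25 rack [  0.6 -82. ] z 28.7 F [ 1.  10.6  8.7] w 40.2 g 61.0
```

Emit:
{"api": "drive_tool", "payload": {
  "deltas": [
    [[0.1,0,0],[0,0,0]],
    [[0.1,0,0],[0,0,0]]
  ]
}}

```text
clock: 8.45
position: [535.2, -155.1, 28.8]
ee_rot: [0.73, -0.683, 0.0, -0.002]
contact_force: [-0.8, 18.7, 10.4]
gripper_width: 40.4
grasp_force: 61.2
```

Emit:
{"api": "drive_tool", "payload": {
  "deltas": [
    [[0,0,0],[0,0,0]],
    [[0,0,0],[0,0,0]],
    [[0,0,0],[0,0,0]],
    [[0,0,-0.5],[0,0,0]],
    [[0,0,-2],[0,0,0]],
    [[0,0,-4],[0,0,0]],
    [[0,0,-4],[0,0,0]]
  ],
  "claw": 5.4
}}

```text
clock: 9.15
position: [532.9, -158.2, 133.0]
ee_rot: [0.73, -0.683, -0.001, 0.001]
contact_force: [0.2, -0.5, 0.3]
gripper_width: 54.0
grasp_force: 0.0
```

```bash
python3 -c "
from h import *
st()"
```

```text
clk 9.15 rack [ -1.8 -85.1] z 133.0 F [ 0.2 -0.5  0.3] w 54.0 g 0.0
```

Emit:
{"api": "drive_tool", "payload": {
  "deltas": [
    [[-2,-0.7,0],[0,0,0]],
    [[-3.4,-1.22,0],[0,0,0]],
    [[-3.4,-1.22,0],[0,0,0]],
    [[-3.4,-1.22,0],[0,0,0]],
    [[-3.4,-1.22,0],[0,0,0]],
    [[-3.4,-1.22,0],[0,0,0]],
    [[-3.4,-1.22,0],[0,0,0]],
    [[-3.4,-1.22,0],[0,0,0]],
    [[-3.4,-1.22,0],[0,0,0]],
    [[-3.4,-1.22,0],[0,0,0]],
    [[-1.4,-0.6,0],[0,0,0]],
    [[0,0,0],[0,0,0]]
  ],
  "claw": 6.3
}}

```text
clock: 10.35
position: [633.9, 191.1, 131.9]
ee_rot: [0.731, -0.682, -0.0, 0.0]
contact_force: [-0.7, 0.6, -0.1]
gripper_width: 63.1
grasp_force: 0.0
```

```bash
python3 -c "
from h import *
s=st();a=R.from_quat(s['ee_rot']).as_matrix();print(np.degrees(np.arctan2(a[1,0],a[0,0]))+86.4)
d=get_image('top');crop(d,220,140,190,120,4,'g3.png')"
```

```text
clk 10.35 rack [120.9 257.2] z 131.9 F [-0.7  0.6 -0.1] w 63.1 g 0.0
0.3289124979554998
```

View pics/g3.png

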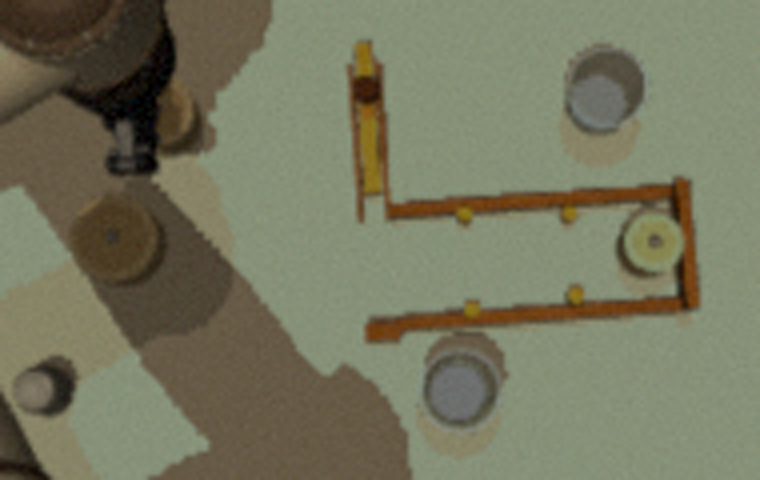

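The slim candle sits against the end stop, centred near crop (655,241). Now the medium one.

Emit:
{"api": "drive_tool", "payload": {
  "deltas": [
    [[0.15,0.05,2.5],[0,0,-0.2]],
    [[0,0,2.5],[0,0,0]],
    [[0,0,2.5],[0,0,0]],
    [[0,0,2.0],[0,0,0]],
    [[0,0,1.0],[0,0,0]],
    [[0,0,0],[0,0,0]]
  ]
}}

```text
clock: 11.0
position: [632.2, 186.2, 26.0]
ee_rot: [0.731, -0.682, -0.001, 0.002]
contact_force: [0.3, 0.4, -0.3]
gripper_width: 62.8
grasp_force: 0.0
```

Emit:
{"api": "drive_tool", "payload": {
  "deltas": [
    [[0,0,0],[0,0,0]],
    [[0,0,0],[0,0,0]],
    [[0,0,0],[0,0,0]],
    [[0,0,0],[0,0,0]]
  ],
  "claw": 4.8
}}

```text
clock: 11.4
position: [633.8, 188.2, 28.5]
ee_rot: [0.732, -0.682, 0.0, -0.001]
contact_force: [-0.5, -0.1, 2.5]
gripper_width: 50.4
grasp_force: 62.5
```

```bash
python3 -c "
from h import *
st()"
```

```text
clk 11.4 rack [120.6 254.4] z 28.5 F [-0.5 -0.1  2.5] w 50.4 g 62.5
```

Emit:
{"api": "drive_tool", "payload": {
  "deltas": [
    [[0.7,0.7,0],[0,0,0]],
    [[1.2,1.3,0],[0,0,0]],
    [[1.2,1.3,0],[0,0,0]],
    [[1.1,1.3,0],[0,0,0]],
    [[0.8,1.3,0],[0,0,0]],
    [[0.6,1.3,0],[0,0,0]],
    [[0.6,1.3,0],[0,0,0]],
    [[0.5,1.3,0],[0,0,0]],
    [[0.5,1.3,0],[0,0,0]],
    [[0,0.9,0],[0,0,0]],
    [[0,0,0],[0,0,0]],
    [[0,0,0],[0,0,0]]
  ]
}}

```text
clock: 12.6
position: [518.0, 107.6, 28.4]
ee_rot: [0.732, -0.682, -0.0, 0.001]
contact_force: [-3.5, -0.5, 10.6]
gripper_width: 50.4
grasp_force: 63.6
```

```bash
python3 -c "
from h import *
s=st();a=R.from_quat(s['ee_rot']).as_matrix();print(np.degrees(np.arctan2(a[1,0],a[0,0]))+86.4)"
```

```text
clk 12.6 rack [-1.000e-01  1.812e+02] z 28.4 F [-3.5 -0.5 10.6] w 50.4 g 63.6
0.444340170840988
```

Emit:
{"api": "drive_tool", "payload": {
  "deltas": [
    [[0.8,0,0],[0,0,0.4]],
    [[1.5,0,0],[0,0,0]],
    [[1.5,0,0],[0,0,0]],
    [[1.5,0,0],[0,0,0]],
    [[1.5,0,0],[0,0,0]],
    [[1.5,0,0],[0,0,0]],
    [[0.8,0,0],[0,0,0]],
    [[0.5,0,0],[0,0,0]],
    [[0,0,0],[0,0,0]]
  ]
}}

```text
clock: 13.5
position: [526.3, 12.3, 28.4]
ee_rot: [0.729, -0.684, 0.001, -0.001]
contact_force: [1.1, -0.1, 6.0]
gripper_width: 50.7
grasp_force: 63.3
```

```bash
python3 -c "
from h import *
s=st();a=R.from_quat(s['ee_rot']).as_matrix();print(np.degrees(np.arctan2(a[1,0],a[0,0]))+86.4)"
```

```text
clk 13.5 rack [ 2.3 85.5] z 28.4 F [ 1.1 -0.1  6. ] w 50.7 g 63.3
0.032759537878419565
```

Emit:
{"api": "drive_tool", "payload": {
  "deltas": [
    [[0.3,0.1,0],[0,0,0]],
    [[0.4,0.1,0],[0,0,0]],
    [[0.5,0,0],[0,0,0]],
    [[0.5,0,0],[0,0,0]],
    [[0.5,0,0],[0,0,0]],
    [[0.3,0,0],[0,0,0]]
  ]
}}

```text
clock: 14.1
position: [525.9, -12.1, 28.5]
ee_rot: [0.729, -0.684, 0.001, -0.002]
contact_force: [-0.3, 5.6, 7.0]
gripper_width: 50.4
grasp_force: 63.2
```

```bash
python3 -c "
from h import *
s=st();a=R.from_quat(s['ee_rot']).as_matrix();print(np.degrees(np.arctan2(a[1,0],a[0,0]))+86.4)"
```

```text
clk 14.1 rack [ 0.4 61.2] z 28.5 F [-0.3  5.6  7. ] w 50.4 g 63.2
0.0504288180664787
```

Emit:
{"api": "drive_tool", "payload": {
  "deltas": [
    [[0.5,0,0],[0,0,0]],
    [[0.5,0,0],[0,0,0]],
    [[0.5,0,0],[0,0,0]],
    [[0.5,0,0],[0,0,0]],
    [[0.5,0,0],[0,0,0]]
  ]
}}

```text
clock: 14.6
position: [527.5, -37.0, 28.5]
ee_rot: [0.729, -0.684, 0.001, -0.002]
contact_force: [-0.9, 3.7, 6.8]
gripper_width: 50.5
grasp_force: 63.2
```

```bash
python3 -c "
from h import *
st()"
```

```text
clk 14.6 rack [ 0.3 36.3] z 28.5 F [-0.9  3.7  6.8] w 50.5 g 63.2
```

Passing the wide gate cleanly. I'll continue to the narrow gate, where the candle centre stops at about -18.

Emit:
{"api": "drive_tool", "payload": {
  "deltas": [
    [[0.5,0,0],[0,0,0]],
    [[0.5,0,0],[0,0,0]],
    [[0.5,0,0],[0,0,0]],
    [[0.5,0,0],[0,0,0]],
    [[0.5,0,0],[0,0,0]],
    [[0.5,0,0],[0,0,0]],
    [[0.5,0,0],[0,0,0]],
    [[0.5,0,0],[0,0,0]],
    [[0.5,0,0],[0,0,0]],
    [[0.3,0,0],[0,0,0]]
  ]
}}

```text
clock: 15.6
position: [530.3, -85.1, 28.5]
ee_rot: [0.729, -0.684, 0.001, -0.001]
contact_force: [-0.8, 5.2, 9.8]
gripper_width: 50.1
grasp_force: 63.1
```

Emit:
{"api": "drive_tool", "payload": {
  "deltas": [
    [[0.2,0,0],[0,0,0]],
    [[0.2,0,0],[0,0,0]],
    [[0.1,0,0],[0,0,0]]
  ]
}}

```text
clock: 15.9
position: [530.7, -90.0, 28.5]
ee_rot: [0.729, -0.684, 0.001, -0.001]
contact_force: [1.0, 4.7, 9.6]
gripper_width: 50.4
grasp_force: 63.3
```

```bash
python3 -c "
from h import *
st()"
```

```text
clk 15.9 rack [  0.2 -16.8] z 28.5 F [1.  4.7 9.6] w 50.4 g 63.3
```

Emit:
{"api": "drive_tool", "payload": {
  "deltas": [
    [[0.1,0,0],[0,0,0]],
    [[0.1,0,0],[0,0,0]]
  ]
}}

```text
clock: 16.1
position: [530.9, -91.9, 28.5]
ee_rot: [0.729, -0.684, 0.001, -0.001]
contact_force: [1.4, 3.6, 7.3]
gripper_width: 50.6
grasp_force: 63.2
```

Emit:
{"api": "drive_tool", "payload": {
  "deltas": [
    [[0.1,0,0],[0,0,0]],
    [[0.1,0,0],[0,0,0]]
  ]
}}

```text
clock: 16.3
position: [530.7, -93.2, 28.6]
ee_rot: [0.729, -0.684, 0.0, -0.002]
contact_force: [-0.6, 10.0, 9.7]
gripper_width: 50.5
grasp_force: 63.4
```

Emit:
{"api": "drive_tool", "payload": {
  "deltas": [
    [[0.1,0,0],[0,0,0]],
    [[0.1,0,0],[0,0,0]]
  ]
}}

```text
clock: 16.5
position: [530.5, -94.3, 28.7]
ee_rot: [0.729, -0.684, -0.0, -0.002]
contact_force: [-2.6, 16.8, 13.0]
gripper_width: 50.8
grasp_force: 63.5
```

Emit:
{"api": "drive_tool", "payload": {
  "deltas": [
    [[0,0,0],[0,0,0]],
    [[0,0,0],[0,0,0]],
    [[0,0,0],[0,0,0]],
    [[0,0,-0.5],[0,0,0]],
    [[0,0,-2],[0,0,0]],
    [[0,0,-4],[0,0,0]],
    [[0,0,-4],[0,0,0]],
    [[0,0,0],[0,0,0]]
  ],
  "claw": 6.3
}}

```text
clock: 17.3
position: [533.3, -97.3, 138.3]
ee_rot: [0.729, -0.684, 0.005, -0.004]
contact_force: [0.6, -0.5, 0.7]
gripper_width: 62.8
grasp_force: 0.0
```

```bash
python3 -c "
from h import *
s=st();a=R.from_quat(s['ee_rot']).as_matrix();print(np.degrees(np.arctan2(a[1,0],a[0,0]))+86.4)"
```

```text
clk 17.3 rack [  2.4 -24.3] z 138.3 F [ 0.6 -0.5  0.7] w 62.8 g 0.0
0.070620666028816
```

Emit:
{"api": "drive_tool", "payload": {
  "deltas": [
    [[-1.6,-0.3,0],[0,0,0]],
    [[-3,-0.3,0],[0,0,0]],
    [[-3,-0.3,0],[0,0,0]],
    [[-3,-0.3,0],[0,0,0]],
    [[-3,-0.3,0],[0,0,0]],
    [[-3,-0.3,0],[0,0,0]],
    [[-3,-0.3,0],[0,0,0]],
    [[-3,-0.3,0],[0,0,0]],
    [[-3,-0.3,0],[0,0,0]],
    [[-3,-0.3,0],[0,0,0]],
    [[-3,0,0],[0,0,0]],
    [[0,0,0],[0,0,0]]
  ],
  "claw": 7.5
}}

```text
clock: 18.5
position: [539.5, 223.0, 131.7]
ee_rot: [0.73, -0.683, -0.0, -0.0]
contact_force: [0.5, 0.1, -0.8]
gripper_width: 74.7
grasp_force: 0.0
```

```bash
python3 -c "
from h import *
s=st();a=R.from_quat(s['ee_rot']).as_matrix();print(np.degrees(np.arctan2(a[1,0],a[0,0]))+86.4)
d=get_image('top');crop(d,220,140,190,120,4,'g4.png')"
```

```text
clk 18.5 rack [ 28.7 295. ] z 131.7 F [ 0.5  0.1 -0.8] w 74.7 g 0.0
0.20469684223735385
```

View pics/g4.png

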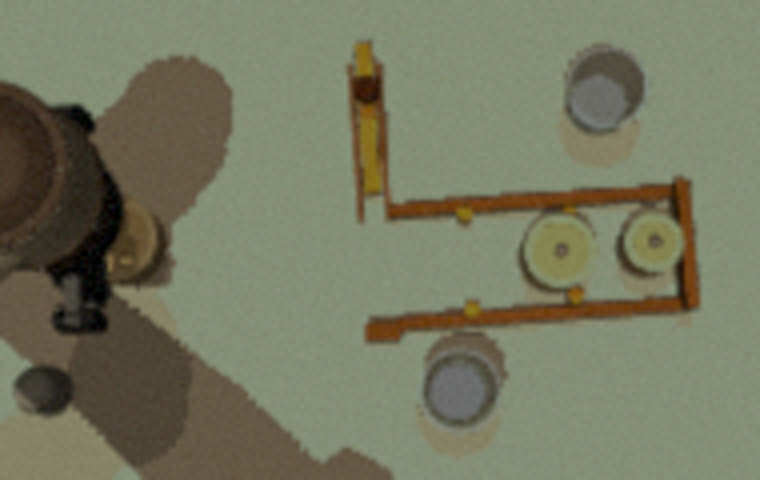

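The medium candle rests on both narrow-gate pins (crop 561,249). Now the wide one.

Emit:
{"api": "drive_tool", "payload": {
  "deltas": [
    [[0.35,-0.35,2.5],[0,0,0.2]],
    [[0,0,2.5],[0,0,0]],
    [[0,0,2.5],[0,0,0]],
    [[0,0,2.0],[0,0,0]],
    [[0,0,1.0],[0,0,0]],
    [[0,0,0],[0,0,0]]
  ]
}}

```text
clock: 19.15
position: [542.4, 215.6, 25.8]
ee_rot: [0.727, -0.686, -0.0, 0.002]
contact_force: [-0.2, 0.1, 0.6]
gripper_width: 75.2
grasp_force: 0.0
```

Emit:
{"api": "drive_tool", "payload": {
  "deltas": [
    [[0,0,0],[0,0,0]],
    [[0,0,0],[0,0,0]],
    [[0,0,0],[0,0,0]],
    [[0,0,0],[0,0,0]]
  ],
  "claw": 5.8
}}

```text
clock: 19.55
position: [543.9, 217.4, 28.5]
ee_rot: [0.728, -0.686, 0.0, -0.001]
contact_force: [-0.1, -0.7, 2.9]
gripper_width: 60.2
grasp_force: 65.4
```

```bash
python3 -c "
from h import *
s=st();a=R.from_quat(s['ee_rot']).as_matrix();print(np.degrees(np.arctan2(a[1,0],a[0,0]))+86.4)"
```

```text
clk 19.55 rack [ 32.7 289.1] z 28.5 F [-0.1 -0.7  2.9] w 60.2 g 65.4
-0.16843161450753996
```

Emit:
{"api": "drive_tool", "payload": {
  "deltas": [
    [[0.7,0.2,0],[0,0,0]],
    [[1.4,0.4,0],[0,0,0]],
    [[1.5,0.4,0],[0,0,0]],
    [[1.5,0.4,0],[0,0,0]],
    [[1.5,0.4,0],[0,0,0]],
    [[1.5,0.4,0],[0,0,0]],
    [[1.5,0.4,0],[0,0,0]],
    [[1.5,0.4,0],[0,0,0]],
    [[1.4,0.2,0],[0,0,0]],
    [[0.6,0,0],[0,0,0]],
    [[0,0,0],[0,0,0]],
    [[0,0,0],[0,0,0]]
  ]
}}

```text
clock: 20.75
position: [519.6, 82.8, 28.4]
ee_rot: [0.728, -0.686, 0.001, -0.0]
contact_force: [2.2, -2.2, 7.6]
gripper_width: 60.7
grasp_force: 66.2
```

```bash
python3 -c "
from h import *
s=st();a=R.from_quat(s['ee_rot']).as_matrix();print(np.degrees(np.arctan2(a[1,0],a[0,0]))+86.4)"
```

```text
clk 20.75 rack [  0.  156.4] z 28.4 F [ 2.2 -2.2  7.6] w 60.7 g 66.2
-0.21095557866443926
```

Emit:
{"api": "drive_tool", "payload": {
  "deltas": [
    [[0.6,0,0],[0,0,0]],
    [[0.9,0,0],[0,0,0]],
    [[0.9,0,0],[0,0,0]],
    [[0.9,0,0],[0,0,0]],
    [[0.9,0,0],[0,0,0]],
    [[0.9,0,0],[0,0,0]],
    [[0.7,0,0],[0,0,0]],
    [[0.3,0,0],[0,0,0]],
    [[0,0,0],[0,0,0]]
  ]
}}

```text
clock: 21.65
position: [523.4, 22.7, 28.5]
ee_rot: [0.728, -0.686, 0.001, -0.001]
contact_force: [1.6, 1.6, 7.5]
gripper_width: 60.2
grasp_force: 66.3
```

```bash
python3 -c "
from h import *
st()"
```

```text
clk 21.65 rack [ 0.1 96.1] z 28.5 F [1.6 1.6 7.5] w 60.2 g 66.3
```

Emit:
{"api": "drive_tool", "payload": {
  "deltas": [
    [[0.4,0,0],[0,0,0]],
    [[0.5,0,0],[0,0,0]],
    [[0.5,0,0],[0,0,0]],
    [[0.5,0,0],[0,0,0]],
    [[0.5,0,0],[0,0,0]],
    [[0.5,0,0],[0,0,0]],
    [[0.4,0,0],[0,0,0]],
    [[0.3,0,0],[0,0,0]]
  ]
}}

```text
clock: 22.45
position: [525.4, -12.7, 28.5]
ee_rot: [0.728, -0.686, 0.001, -0.001]
contact_force: [0.6, 4.1, 7.9]
gripper_width: 60.7
grasp_force: 66.3
```

Emit:
{"api": "drive_tool", "payload": {
  "deltas": [
    [[0.1,0,0],[0,0,0]],
    [[0.1,0,0],[0,0,0]]
  ]
}}

```text
clock: 22.65
position: [525.6, -14.6, 28.5]
ee_rot: [0.728, -0.686, 0.001, -0.001]
contact_force: [1.9, 5.1, 9.5]
gripper_width: 60.4
grasp_force: 66.1
```

Emit:
{"api": "drive_tool", "payload": {
  "deltas": [
    [[0.1,0,0],[0,0,0]],
    [[0.1,0,0],[0,0,0]]
  ]
}}

```text
clock: 22.85
position: [525.8, -16.5, 28.5]
ee_rot: [0.728, -0.686, 0.001, -0.001]
contact_force: [0.5, 5.5, 9.4]
gripper_width: 60.5
grasp_force: 66.2
```

```bash
python3 -c "
from h import *
st()"
```

```text
clk 22.85 rack [-0.  56.8] z 28.5 F [0.5 5.5 9.4] w 60.5 g 66.2
```

Emit:
{"api": "drive_tool", "payload": {
  "deltas": [
    [[0.1,0,0],[0,0,0]],
    [[0.1,0,0],[0,0,0]]
  ]
}}

```text
clock: 23.05
position: [525.9, -18.5, 28.5]
ee_rot: [0.728, -0.686, 0.001, -0.001]
contact_force: [0.6, 4.0, 5.6]
gripper_width: 60.5
grasp_force: 66.4
```

Emit:
{"api": "drive_tool", "payload": {
  "deltas": [
    [[0.1,0,0],[0,0,0]],
    [[0.1,0,0],[0,0,0]]
  ]
}}

```text
clock: 23.25
position: [526.2, -19.9, 28.6]
ee_rot: [0.728, -0.686, 0.001, -0.002]
contact_force: [-0.9, 11.5, 9.3]
gripper_width: 60.4
grasp_force: 66.3
```

Emit:
{"api": "drive_tool", "payload": {
  "deltas": [
    [[0.1,0,0],[0,0,0]],
    [[0.1,0,0],[0,0,0]]
  ]
}}

```text
clock: 23.45
position: [526.2, -20.5, 28.8]
ee_rot: [0.728, -0.686, 0.0, -0.003]
contact_force: [-3.0, 19.0, 11.7]
gripper_width: 60.0
grasp_force: 66.3
```

Emit:
{"api": "drive_tool", "payload": {
  "deltas": [
    [[0,0,0],[0,0,0]],
    [[0,0,0],[0,0,0]],
    [[0,0,0],[0,0,0]],
    [[0,0,-0.5],[0,0,0]],
    [[0,0,-2],[0,0,0]],
    [[0,0,-4],[0,0,0]],
    [[0,0,-4],[0,0,0]],
    [[0,0,0],[0,0,0]]
  ],
  "claw": 7.1
}}

```text
clock: 24.25
position: [529.1, -22.3, 138.1]
ee_rot: [0.728, -0.685, 0.004, -0.004]
contact_force: [0.8, -0.2, 0.7]
gripper_width: 70.7
grasp_force: 0.0
```

```bash
python3 -c "
from h import *
s=st();a=R.from_quat(s['ee_rot']).as_matrix();print(np.degrees(np.arctan2(a[1,0],a[0,0]))+86.4)"
```

```text
clk 24.25 rack [ 2.9 50.8] z 138.1 F [ 0.8 -0.2  0.7] w 70.7 g 0.0
-0.12995070380419804
```

Emit:
{"api": "drive_tool", "payload": {
  "deltas": [
    [[-0.3,-0.8,0],[0,0,0]],
    [[-0.8,-1.5,0],[0,0,0]],
    [[-0.8,-1.6,0],[0,0,0]],
    [[-0.8,-1.6,0],[0,0,0]],
    [[-0.8,-1.6,0],[0,0,0]],
    [[-0.8,-1.6,0],[0,0,0]],
    [[-0.8,-1.6,0],[0,0,0]],
    [[-0.6,-1.2,0],[0,0,0]],
    [[-0.2,-0.6,0],[0,0,0]],
    [[0,0,0],[0,0,0]],
    [[0,0,0],[0,0,0]]
  ],
  "claw": 3.8
}}

```text
clock: 25.35
position: [642.0, 43.3, 131.2]
ee_rot: [0.728, -0.686, -0.001, 0.001]
contact_force: [0.4, -0.2, -0.4]
gripper_width: 38.2
grasp_force: 0.0
```

```bash
python3 -c "
from h import *
s=st()
d=get_image('top');crop(d,270,140,140,100,5,'g5.png')
h=cv2.cvtColor(d['img'],cv2.COLOR_RGB2HSV)"
```

```text
clk 25.35 rack [119.7 109.2] z 131.2 F [ 0.4 -0.2 -0.4] w 38.2 g 0.0
```

View pics/g5.png

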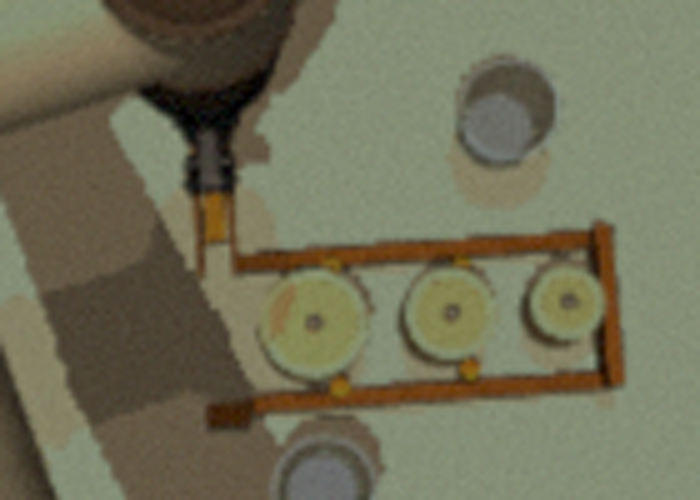

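All three candles are in their bays, with the wide one against the first gate (crop 314,322). Next I'll lower the fingers around the bolt knob.

Emit:
{"api": "drive_tool", "payload": {
  "deltas": [
    [[0,-0.55,1],[0,0,0]],
    [[0,0,2.5],[0,0,0]],
    [[0,0,2.5],[0,0,0]],
    [[0,0,2.0],[0,0,0]],
    [[0,0,1.4],[0,0,0]],
    [[0,0,0.6],[0,0,0]],
    [[0,0,0],[0,0,0]]
  ]
}}

```text
clock: 26.1
position: [648.0, 43.8, 31.5]
ee_rot: [0.728, -0.686, -0.0, 0.001]
contact_force: [-0.3, 0.4, -0.8]
gripper_width: 38.0
grasp_force: 0.0
```

```bash
python3 -c "
from h import *
s=st()
d=get_image('side');crop(d,280,120,120,100,6,'g6.png')"
```

```text
clk 26.1 rack [125.7 109.4] z 31.5 F [-0.3  0.4 -0.8] w 38.0 g 0.0
```

View pics/g6.png

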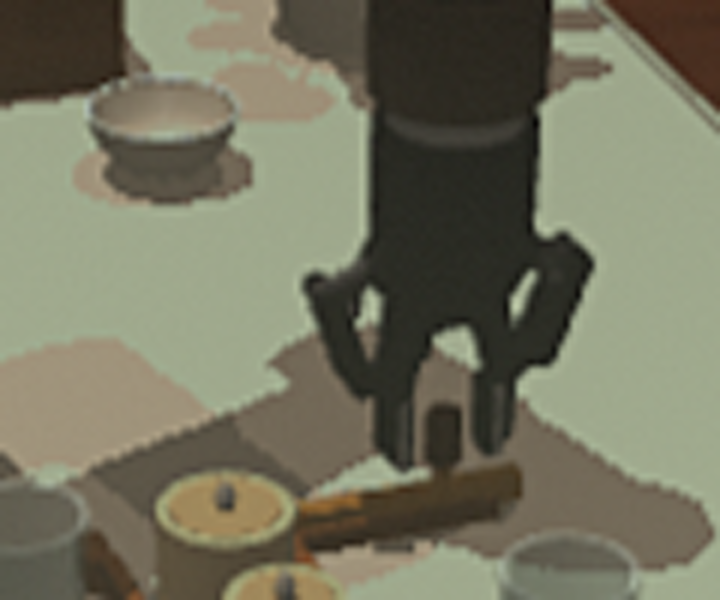

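The knob is between the fingers. Now I'll push it towards rack -x.

Emit:
{"api": "drive_tool", "payload": {
  "deltas": [
    [[0,0.4,0],[0,0,0]],
    [[0,0.5,0],[0,0,0]],
    [[0,0.8,0],[0,0,0]],
    [[0,1,0],[0,0,0]],
    [[0,1,0],[0,0,0]],
    [[0,1,0],[0,0,0]],
    [[0,1,0],[0,0,0]],
    [[0,1,0],[0,0,0]],
    [[0,1,0],[0,0,0]],
    [[0,1,0],[0,0,0]],
    [[0,0.4,0],[0,0,0]],
    [[0,0.2,0],[0,0,0]]
  ]
}}

```text
clock: 27.35
position: [554.7, 38.3, 32.2]
ee_rot: [0.728, -0.686, -0.0, 0.0]
contact_force: [0.9, -0.7, -0.7]
gripper_width: 38.4
grasp_force: 0.6
```

```bash
python3 -c "
from h import *
s=st()"
```

```text
clk 27.35 rack [ 32.2 109.7] z 32.2 F [ 0.9 -0.7 -0.7] w 38.4 g 0.6
```

Emit:
{"api": "drive_tool", "payload": {
  "deltas": [
    [[0,0.2,0],[0,0,0]],
    [[0,0.2,0],[0,0,0]],
    [[0,0.1,0],[0,0,0]]
  ]
}}

```text
clock: 27.65
position: [550.4, 38.1, 32.2]
ee_rot: [0.728, -0.686, -0.0, 0.0]
contact_force: [1.3, 0.2, 0.4]
gripper_width: 37.9
grasp_force: 0.6
```

Emit:
{"api": "drive_tool", "payload": {
  "deltas": [
    [[0,0.1,0],[0,0,0]],
    [[0,0.1,0],[0,0,0]]
  ]
}}

```text
clock: 27.85
position: [548.4, 38.0, 32.2]
ee_rot: [0.728, -0.686, -0.0, 0.0]
contact_force: [0.7, 0.1, -0.9]
gripper_width: 38.3
grasp_force: 0.6
```

```bash
python3 -c "
from h import *
s=st()"
```

```text
clk 27.85 rack [ 25.9 109.8] z 32.2 F [ 0.7  0.1 -0.9] w 38.3 g 0.6
```

Emit:
{"api": "drive_tool", "payload": {
  "deltas": [
    [[0,0.1,0],[0,0,0]],
    [[0,0.1,0],[0,0,0]]
  ]
}}

```text
clock: 28.05
position: [547.8, 38.1, 32.4]
ee_rot: [0.728, -0.686, 0.001, -0.001]
contact_force: [5.9, -1.4, -4.0]
gripper_width: 37.8
grasp_force: 3.0
```

Emit:
{"api": "drive_tool", "payload": {
  "deltas": [
    [[0,0.1,0],[0,0,0]],
    [[0,0.1,0],[0,0,0]]
  ]
}}

```text
clock: 28.25
position: [547.6, 38.4, 32.7]
ee_rot: [0.728, -0.685, 0.002, -0.003]
contact_force: [10.0, -3.0, -7.9]
gripper_width: 38.3
grasp_force: 5.1
```

The bolt has reached its hard stop. I'll back off the knob and rise.

Emit:
{"api": "drive_tool", "payload": {
  "deltas": [
    [[0,-0.6,0],[0,0,0]],
    [[0,-0.6,0],[0,0,0]],
    [[0,0,-1],[0,0,0]],
    [[0,0,-2.5],[0,0,0]],
    [[0,0,-4],[0,0,0]],
    [[0,0,-4],[0,0,0]],
    [[-2,-2,-2],[0,0,0]],
    [[-4,-3,0],[0,0,0]],
    [[-4,-3,0],[0,0,0]],
    [[-4,-3,0],[0,0,0]],
    [[-2,-1,0],[0,0,0]],
    [[0,0,0],[0,0,0]]
  ]
}}

```text
clock: 29.45
position: [666.9, 208.3, 166.6]
ee_rot: [0.729, -0.685, -0.0, 0.0]
contact_force: [-0.4, -0.2, -0.9]
gripper_width: 37.9
grasp_force: 0.0
```

```bash
python3 -c "
from h import *
s=st()
d=get_image('top');crop(d,220,140,190,120,4,'g7.png')"
```

```text
clk 29.45 rack [154.9 272.3] z 166.6 F [-0.4 -0.2 -0.9] w 37.9 g 0.0
```

View pics/g7.png

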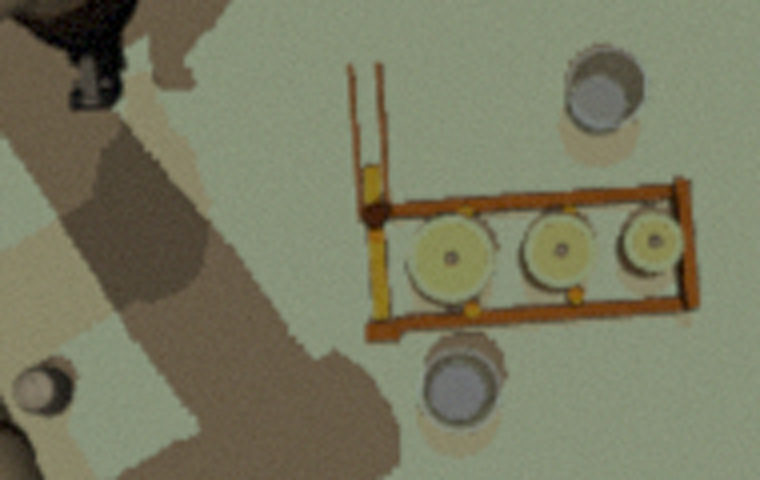

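The bolt runs from crop (375,213) to the catch at (380,325), fully across the mouth. All three candles are in their bays, and the shaker and tumblers haven't moved. I'm handing the job in.

```bash
python3 -c "
from bench import arm
print(arm.job_done())"
```

```text
the job is handed in; nothing more can be done
None
```

The slim, medium and wide candles went in in that order and each stands in its own bay, with the bolt pushed shut to its hard stop; the job is handed in at about 29.5 s on the clock.

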